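# Raise the platen of a flattening press with its lever

### The job

Open the flattening press: first push the red peg to swing the brass catch fully aside from under the lever, then press the wooden paddle at the lever's long end gently down onto its cork buffer so that the lever raises the heavy platen, and do not let the platen drop. The program finishes while holding the paddle down with the fingers, the platen standing raised. Only push and press, lifting nothing out of its place; keep off the platen itself, leave the lever seated in its yoke, and leave the jar, the brass weight and the cup alone.

Things in the scene. Friction and masses are not known exactly. Their poses are not given: they have to be found in the camera images.
- press: The fixed green bench press. Origin on the table under the lever's pin; x runs along the press from the paddle towards the platen, y is across it, z is up. Its bed with boards (x 105 to 305 mm, 200 mm wide, 78 mm high) carries the platen; a foot (60 mm wide, 12 mm high) runs under the lever to x = -255 mm; the yoke at the origin has two cheeks (44 mm long, over all 56 mm wide, 95 mm high) with notches open at the top
- notch (a point): Bottom of the yoke's notches, where the pin's axis lies when seated: 85 mm above the table on the press's z axis
- buffer_top (a point): Centre of the top of the cork buffer under the paddle: press x = -222 mm, 24 mm above the table; cork 45 x 50 mm
- lever: Loose steel lever, 0.4 kg, bar 22 mm wide and 12 mm thick, resting in the yoke by a cross pin. Origin on the pin's axis; its frame is level and parallel to the press's at rest. At rest its long end slopes up at 0.24 rad towards press -x and its short end, 80 mm from the pin, lies under the platen's lip. Fully down it slopes down at about 0.23 rad; the paddle goes about 100 mm down on an arc about the pin. Pushing takes 4 to 12 N at the paddle, then the buffer stops it hard
- lever_pin (a point): Middle of the lever's cross pin (12 mm thick), on the pin's axis
- lever_paddle (a point): Middle of the top face of the wooden paddle (56 x 56 mm, 10 mm thick) at the lever's long end, 220 mm from the pin; about 142 mm above the table at rest and about 39 mm when down on the buffer. The face is inclined with the lever
- platen (a joint): Angle of the heavy dark steel platen (238 x 190 mm, 14 mm thick with ribs, 2.7 to 4.5 kg) about its hinge at the far end of the bed: 0 shut on the boards, grows as it rises; about 0.165 rad with the lever down on the buffer
- platen_lip (a point): Middle of the top of the platen's yellow front edge, above the lever's short end
- catch (a joint): Angle of the brass catch about its upright pivot: near 0 its tongue stands 5 mm under the lever and blocks it; grows, clockwise from above, to its stop at 1.35 rad, fully aside; the lever is free from about 1.05 rad. It stays where it is left (about 1 N at the peg moves it)
- catch_pivot (a point): The catch's pivot, top face, 95 mm above the table; at press x = -85 mm, y = 50 mm
- catch_peg (a point): Middle of the top of the catch's upright red peg, 14 mm thick, top 141 mm above the table, free for 45 mm below that, 70 mm from the pivot. At joint 0 it lies 0.65 rad from the press's y axis on the paddle's side; it swings towards the platen's side, in the direction of press +x
- jar: Amber jar with white cap, 56 mm wide, 85 mm high; origin at the centre of its underside. Leave alone
- weight: Brass weight with a knob, 60 mm wide, 70 mm high; origin at the centre of its underside. Leave alone
- cup: Blue cup, 60 mm wide, 75 mm high; origin at the centre of its underside. Leave alone

How it is judged:
On the way, in this order (a step that is already met when the one before it is completed fails the run):
1. the catch is swung clear of the lever while the platen is still down (value of joint catch above 1.05 rad and value of joint platen below 0.06 rad), for 0.1 s.
2. the lever, pressed by the fingers, has raised the platen (value of joint platen above 0.14 rad and contact force between the fingers and lever above 1 N), for 0.2 s.
At the end, for the whole second after the job is handed in: The platen stands still, raised by more than 0.14 rad (of about 0.165), the fingers press on the lever with more than 1 N, the catch is aside (more than 1.0 rad) and the lever's pin sits in the notches within 8 mm (all of step 2 and velocity of joint platen between -0.1 and 0.1 rad/s and value of joint catch above 1 rad and distance between lever_pin and notch below 0.008 m); the arm keeps its last pose, push and grip.
It fails at once if the robot touches the platen (contact force between any of the fingers, the arm and platen above 1 N).
It fails at once if the lever is lifted or knocked out of its yoke (distance between lever_pin and notch above 0.012 m).
It fails at once if the platen is flung up or dropped (velocity of joint platen above 1.2 rad/s or velocity of joint platen below -1.2 rad/s).
It fails at once if the jar, weight or cup is disturbed (distance of any of jar, weight, cup from where it was at the start of the episode above 0.02 m or angle between any of jar, weight, cup's own z axis and vertical above 0.3 rad).
It also fails if it takes over 51 s, if anything falls off the work surface, if the arm or the gripper's body presses on something with over 40 N, if the wrist force passes 120 N, or if a joint passes its speed limit or range.

### The arm

A 6-joint arm with a two-finger parallel gripper is mounted at the origin on the work surface. World frame = base frame: x ahead of the robot, y to its left, z up, the work surface at z = 0. Lengths are in m, angles in rad, forces in N, time in s.
With the tool pointing down it reaches from about 0.25 to 0.8 m from the base axis. Payload 3.9 kg.
Tool frame: the origin (TCP) lies midway between the tips of the shut fingers; the grasp point (between the pads) lies 19 mm behind it; z points along the fingers, y is the direction in which the jaws open and shut (so a half turn about z gives the same grasp; the last joint's range is limited). The gripper opens to 85 mm and grips with 20 to 120 N. Pads are 22 mm wide; open, the fingers measure 114 mm over their backs; the gripper's body (76 mm by 85 mm) begins 54 mm behind the grasp point. The pads swing forward as they close: fully open they stand 13 mm farther back than shut.
Start: joints at [1.178, 0.26, -0.138, 1.173, 0, 1.571], TCP at [0.201, 0.485, 0.231] pointing down, gripper open.
Joint ranges: [-2.78, 2.78], [-0.83, 1.72], [-1.28, 1.37], [-1.9, 2.12], [-1.57, 1.48], [-3.14, 3.14]. Speed limits (rad/s): [2.57, 2.57, 3.14, 3.14, 3.14, 3.14].

### API

Orientations are given as a unit quaternion [x, y, z, w].
In Python, from rig import bot gives the robot as it stands.
- The arm moves only by the tool carry_out, never from a script. Its argument "deltas" is text: rows parted by semicolons, each of 5 numbers parted by spaces: the closure, from 0 (fully open) to 1 (shut), then the shift along the tool's x, y, z in mm, then the turn about the tool's z in degrees. In form: hand tx ty tz roll; .... A call has 1 to 12 rows; each row is the pose to reach, as a shift and turn from the pose commanded when the call began, along the tool's axes at that moment; what a row does not reach only later rows make up. A row lasts 1/10 s, in which the tool goes at most 50 mm and 8.59 degrees, less where a joint would pass 70% of its speed; a pose out of reach is approached as far as the arm can. A call with a gripper value outside its range is refused whole. The fingers move at their own pace and stop on an object; "newtons" is the grip in N (left out, the last holds). Time passes only in rows, so rows that repeat a pose let the fingers close. It gives the time, the measured TCP pose, the force and the opening at its end, in the units of the state.
- bot.state(): the state, without advancing time (a new reading comes with each control period).
- bot.grab_frame(name): name is "scene" or "top" or "wrist"; returns the picture (384x512x3 uint8, red, green, blue); there is no depth.
- bot.get_calibration(name): a dict with "camera_matrix" (3x3 intrinsics, pixels), "R" (3x3) and "t" (3): a world point X has camera coordinates R X + t; the wrist camera has in their place "tool_from_camera" (4x4, takes a point from camera to tool coordinates, whose origin is the TCP and whose axes are the flange's). Camera axes: x right, y down, z forward; pixel columns grow to the right and rows downward; lengths in m; the calibration is good to about 2 mm. The wrist camera is an equidistant fisheye: a pixel r from the principal point sees the ray r / f radians off the axis. A picture is of the moment at which its call begins: read the wrist's pose just before it. get_calibration takes no time and is no camera call.
- bot.sign_off(): hands the job in, once; it reports no verdict.
The state is a dict: "clock": time; "joint_positions": joint angles; "qvel": joint speeds; "joint_efforts": joint torques, N m; "tool_pos": TCP position; "orientation": TCP orientation; "force": force on the tool from outside, world axes, zero at the start; "wrist_torque": the same for the moment, N m; "width": finger opening in m.
Only numpy, scipy, OpenCV 4.12 (cv2) and the standard library are available. Lean on these libraries where they do the work, as an engineer would, in place of code of your own. Each camera call takes 0.05 s, during which the arm holds its last target.

## Working session

There is one attempt and no reset: what is moved stays moved. The work goes in short steps, Python scripts to look and compute and a tool call to move; the robot and the scene stay as the last step left them, time stands still between calls to the robot, and variables do not carry over. Pictures are saved under pics/ and viewed, and the job is handed in when it is done.

Besides the shell and the picture viewer there is one more tool, called after "Emit:" by a JSON object that holds its "method" and its "body", one argument or row to a line. carry_out: Moves the arm, as the interface text tells. Its arguments: {"type":"object","properties":{"deltas":{"type":"string"},"newtons":{"type":"number"}},"required":["deltas"]}

```bash
mkdir -p pics; ls; python3 - <<'E'
from rig import bot
import cv2
print(bot.state())
for n in ("scene","top","wrist"):
    cv2.imwrite(f"pics/{n}0.png",bot.grab_frame(n)[:,:,::-1])
    print(n,bot.get_calibration(n))
E
```

```text
pics
{'clock': 0.0, 'joint_positions': array([ 1.17800482e+00,  2.60683242e-01, -1.39386408e-01,  1.17271534e+00,
       -1.19822875e-07,  1.57081562e+00]), 'qvel': array([ 0.00016567,  0.00223228, -0.00025387,  0.00018017, -0.00060473,
        0.00051832]), 'joint_efforts': array([ 2.06794626e-03, -4.05684435e+01,  2.53919291e+01,  1.89030723e-02,
        2.89539666e-04, -1.17214270e-05]), 'tool_pos': array([0.20068712, 0.48437483, 0.23045877]), 'orientation': array([ 1.95145007e-01,  9.80773897e-01, -9.75230431e-04, -1.93961380e-04]), 'force': array([-0.16686313, -1.07526521, -0.18510944]), 'wrist_torque': array([ 0.01766768, -0.01353353,  0.02838675]), 'width': 0.08578233553700458}
scene {'camera_matrix': array([[429.73000574,   0.        , 250.82012964],
       [  0.        , 429.73000574, 194.73022603],
       [  0.        ,   0.        ,   1.        ]]), 'R': array([[-0.78447656,  0.62008337, -0.00965051],
       [ 0.3305204 ,  0.40487786, -0.85254336],
       [-0.52474069, -0.67198998, -0.5225674 ]]), 't': array([ 0.4127051 , -0.11240196,  1.54611651])}
top {'camera_matrix': a
[... 195 characters left out ...]
.00513715],
       [-0.99699009, -0.01424298, -0.07620955],
       [ 0.07612717,  0.00624021, -0.99707859]]), 't': array([0.06716799, 0.57720044, 1.08148528])}
wrist {'camera_matrix': array([[297.31863964,   0.        , 251.48492575],
       [  0.        , 297.31863964, 194.87414151],
       [  0.        ,   0.        ,   1.        ]]), 'tool_from_camera': array([[-1.56544561e-05, -9.58080969e-01, -2.86497567e-01,
         7.14819351e-02],
       [ 9.99999731e-01,  1.95064780e-04, -7.06959950e-04,
        -7.14881836e-05],
       [ 7.33210459e-04, -2.86497501e-01,  9.58080709e-01,
        -1.43351066e-01],
       [ 0.00000000e+00,  0.00000000e+00,  0.00000000e+00,
         1.00000000e+00]])}
```

View pics/scene0.png

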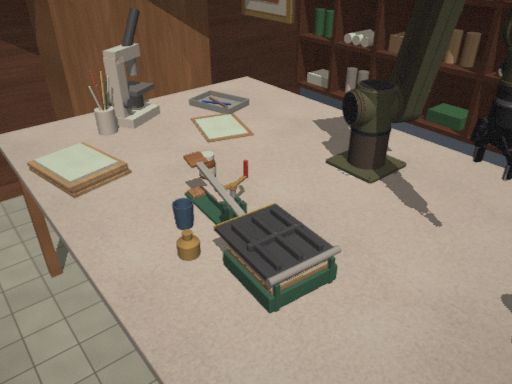

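View pics/top0.png

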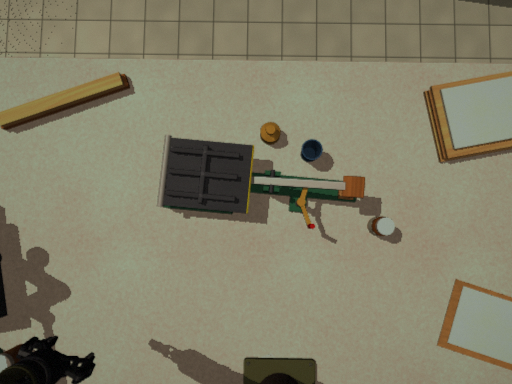

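View pics/wrist0.png

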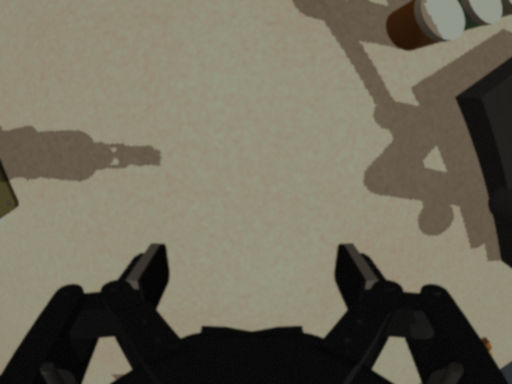

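The views show the press lying with the paddle at top-view pixel (355,187), the peg at (310,226), the jar at (383,226), the cup at (311,150), the weight at (270,132), and the platen on the left. Next I'll zoom in and measure.

```bash
python3 - <<'E'
import cv2
a=cv2.imread("pics/top0.png")[120:250,240:410]; b=cv2.imread("pics/scene0.png")[135:265,150:300]
cv2.imwrite("pics/topz.png",cv2.resize(a,None,fx=4.5,fy=4.5,interpolation=cv2.INTER_CUBIC))
cv2.imwrite("pics/scenez.png",cv2.resize(b,None,fx=4.5,fy=4.5,interpolation=cv2.INTER_CUBIC))
E
```

```text
(no output)
```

View pics/topz.png

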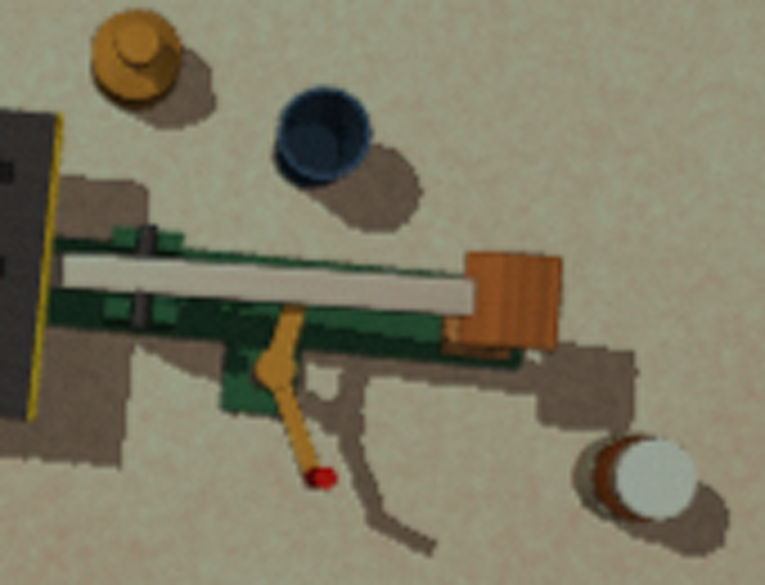

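View pics/scenez.png

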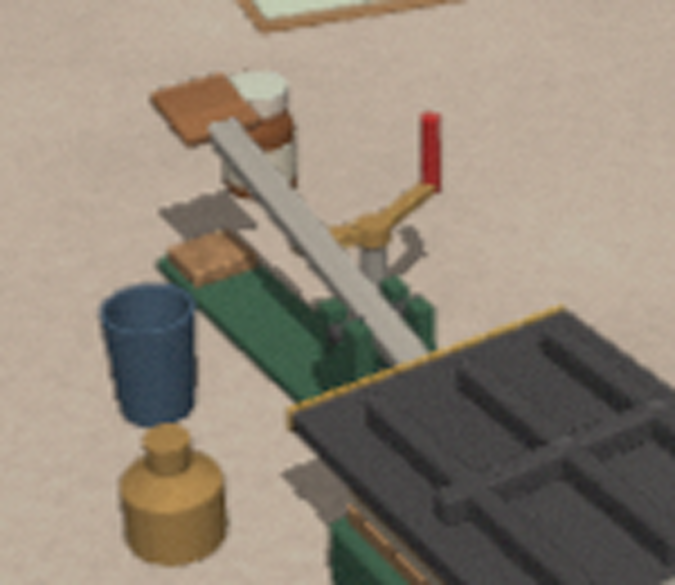

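```bash
cat > h.py <<'E'
import numpy as np, cv2
from rig import bot
C={n:bot.get_calibration(n) for n in("scene","top")}
P={n:c["camera_matrix"]@np.c_[c["R"],c["t"]] for n,c in C.items()}
def tri(t,s):
    X=cv2.triangulatePoints(P["top"],P["scene"],np.float64(t).reshape(2,1),np.float64(s).reshape(2,1))[:,0]
    X=X[:3]/X[3]
    e=[np.linalg.norm((lambda q:q[:2]/q[2])(P[n]@np.r_[X,1])-u) for n,u in(("top",t),("scene",s))]
    return X,e
def plane(n,u,z):
    c=C[n];d=c["R"].T@np.linalg.inv(c["camera_matrix"])@np.r_[u,1];o=-c["R"].T@c["t"]
    return o+d*(z-o[2])/d[2]
tz=lambda x,y:np.array([240+x/4.5,120+y/4.5]); sz=lambda x,y:np.array([150+x/4.5,135+y/4.5])
E
python3 - <<'E'
from h import *
np.set_printoptions(precision=4,suppress=True)
for n,t,s in [("paddle",(513,301),(206,110)),("pegtop",(329,479),(431,117)),("pivot",(275,369),(371,232)),("pinL",(147,230),(338,310)),("cup",(322,135),(150,303)),("jar",(655,478),(259,88)),("lipfar",(60,116),(292,412)),("lipnear",(32,418),(563,312))]:
    X,e=tri(tz(*t),sz(*s)); print(n,X,np.round(e,1))
def blob(n,lo,hi,roi):
    f=cv2.imread(f"pics/{n}0.png");m=cv2.inRange(cv2.cvtColor(f,cv2.COLOR_BGR2HSV),np.array(lo),np.array(hi))
    x0,y0,x1,y1=roi;q=np.zeros_like(m);q[y0:y1,x0:x1]=m[y0:y1,x0:x1]
    ys,xs=np.nonzero(q);return len(xs),xs.mean(),ys.mean(),xs.min(),xs.max(),ys.min(),ys.max()
print(blob("top",(0,200,120),(4,255,255),(290,210,330,240)),blob("scene",(0,150,60),(8,255,255),(235,150,255,185)))
print(blob("top",(5,120,90),(15,255,255),(340,170,370,200)))
for n,u,z in [("lever short",tz(65,270),.09),("lever long",tz(470,295),.138),("lip far",tz(60,116),.1),("lip near",tz(32,418),.1),("pin far",tz(147,230),.091),("pin near",tz(139,325),.091)]:
    print(n,plane("top",u,z))
E
```

```text
paddle [ 0.5902 -0.1842  0.1339] [0.3 0.2]
pegtop [ 0.4843 -0.0759  0.137 ] [0.3 0.2]
pivot [ 0.552  -0.051   0.0857] [0.2 0.2]
pinL [0.6348 0.0294 0.0997] [0.1 0.1]
cup [ 0.6998 -0.0807  0.0763] [0.2 0.1]
jar [ 0.4869 -0.284   0.0801] [0.6 0.4]
lipfar [0.7063 0.0842 0.0888] [0.2 0.1]
lipnear [0.5191 0.0984 0.0857] [0. 0.]
(15, np.float64(311.8666666666667), np.float64(225.53333333333333), np.int64(310), np.int64(314), np.int64(224), np.int64(227)) (50, np.float64(245.26), np.float64(168.48), np.int64(244), np.int64(247), np.int64(161), np.int64(175))
(436, np.float64(353.4334862385321), np.float64(186.4908256880734), np.int64(340), np.int64(364), np.int64(176), np.int64(197))
lever short [0.6104 0.0794 0.09  ]
lever long [ 0.5935 -0.1585  0.138 ]
lip far [0.7043 0.0837 0.1   ]
lip near [0.5188 0.0979 0.1   ]
pin far [0.6358 0.0292 0.091 ]
pin near [0.577  0.0335 0.091 ]
```

Triangulated points match the given sizes: pivot within 3 mm of its press position, peg 71 mm from the pivot, and the press x axis at about (0.075, 0.997). The platen side is world +y. I'll move to the paddle side of the peg, high up, with fingers shut and turned square to the press.

Emit:
{"method": "carry_out", "body": {
  "deltas": "1 -493 -461 0 72;1 -493 -461 0 72;1 -493 -461 0 72;1 -493 -461 0 72;1 -493 -461 0 72;1 -493 -461 0 72;1 -493 -461 0 72;1 -493 -461 0 72;1 -493 -461 0 72;1 -493 -461 0 72;1 -493 -461 0 72;1 -493 -461 0 72",
  "newtons": 40
}}

```text
clock: 1.35
tool_pos: [0.4492, -0.0635, 0.2312]
orientation: [0.735, 0.679, 0.0, -0.0]
force: [0.4, -0.1, 0.5]
width: -0.0001
```

Emit:
{"method": "carry_out", "body": {
  "deltas": "1 -40 20 0 0;1 -70 36 0 0;1 -70 36 0 0;1 -70 36 0 0"
}}

```text
clock: 1.75
tool_pos: [0.479, -0.1343, 0.2307]
orientation: [0.735, 0.678, -0.0, -0.001]
force: [0.9, 0.1, 0.1]
width: 0.0001
```

```bash
python3 - <<'E'
from h import *
import time
s=bot.state();print(s["tool_pos"],s["orientation"],s["clock"])
for n in ("wrist","scene"):
    cv2.imwrite(f"pics/{n}1.png",bot.grab_frame(n)[:,:,::-1])
E
```

```text
[ 0.47895981 -0.13434579  0.2307242 ] [ 7.34942555e-01  6.78128848e-01 -2.44883194e-04 -8.04523072e-04] 1.75
```

View pics/wrist1.png

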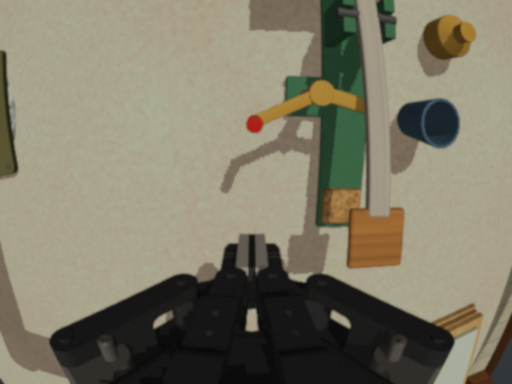

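View pics/scene1.png

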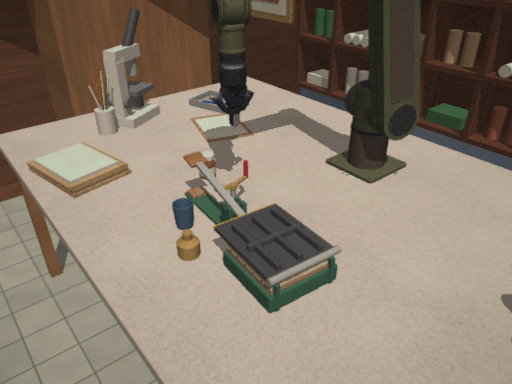

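The wrist view shows the peg at (254,124), straight ahead of the shut fingers (column ~252), the pivot at (321,93) and the paddle centre at (376,238). I'll cast these onto their heights as an independent check.

```bash
cat >> h.py <<'E'
from scipy.spatial.transform import Rotation as Ro
W=bot.get_calibration("wrist")
def wplane(u,z,p,q):
    K=W["camera_matrix"];d=(np.array(u)-K[:2,2])/K[0,0];th=np.linalg.norm(d)
    c=np.r_[d/th*np.sin(th),np.cos(th)];T=W["tool_from_camera"];R=Ro.from_quat(q).as_matrix()
    o=R@T[:3,3]+p;v=R@T[:3,:3]@c
    return o+v*(z-o[2])/v[2]
pin=np.array([.6062,.031]);ex=np.array([.0755,.9971]);ey=np.array([-.9971,.0755])
def press(X): d=np.array(X[:2])-pin; return d@ex*1e3,d@ey*1e3
def world(x,y): return pin+(x*ex+y*ey)/1e3
E
python3 - <<'E'
from h import *
np.set_printoptions(precision=4,suppress=True)
p=[ 0.47895981,-0.13434579,0.2307242];q=[.734942555,.678128848,-.000244883,-.000804523]
for n,u,z in [("peg",(254,124),.141),("pivot",(321,93),.095),("paddle",(376,238),.142),("pinL",(348,12),.091),("pinR",(392,20),.091)]:
    X=wplane(u,z,p,q);print(n,X,press(X))
for n,t,z in [("peg",(311.9,225.6),.141),("paddle",(353.4,186.5),.142)]:
    X=plane("top",t,z);print(n,X,press(X))
print(press(p), world(-40,104),world(-220,0))
E
```

```text
peg [ 0.4869 -0.0746  0.141 ] (np.float64(-114.34051042246888), np.float64(110.96505897125623))
pivot [ 0.5521 -0.0513  0.095 ] (np.float64(-86.19247388882526), np.float64(47.69321513196469))
paddle [ 0.5906 -0.1816  0.142 ] (np.float64(-213.21085130583128), np.float64(-0.4706983446148417))
pinL [0.5879 0.0315 0.091 ] (np.float64(-0.8596207974194564), np.float64(18.245526001570763))
pinR [0.636  0.0265 0.091 ] (np.float64(-2.222702885669149), np.float64(-30.089878407318647))
peg [ 0.4871 -0.0727  0.141 ] (np.float64(-112.4094052587708), np.float64(110.88907140509745))
paddle [ 0.591 -0.181  0.142] (np.float64(-212.55179258839217), np.float64(-0.8159141246271061))
(np.float64(-174.47292155399998), np.float64(114.38758630399997)) [ 0.4995 -0.001 ] [ 0.5896 -0.1884]
```

All three cameras agree within 2 mm, and the catch stands near 0.22 rad. I'll lower beside the peg and start the push.

Emit:
{"method": "carry_out", "body": {
  "deltas": "1 0 0 45 0;1 0 0 90 0;1 0 0 120 0;1 0 0 120 0;1 20 0 120 0;1 30 0 120 0;1 38 0 120 0;1 45 -1 120 0;1 52 -2 120 0;1 60 -3 120 0;1 60 -3 120 0"
}}

```text
clock: 2.95
tool_pos: [0.4811, -0.073, 0.1114]
orientation: [0.734, 0.679, 0.0, -0.0]
force: [0.1, 0.5, 0.6]
width: -0.0
```

```bash
python3 - <<'E'
from h import *
s=bot.state();print(s["tool_pos"],press(s["tool_pos"]),s["force"],s["clock"])
cv2.imwrite(f"pics/wrist2.png",bot.grab_frame("wrist")[:,:,::-1])
E
```

```text
[ 0.48105207 -0.07299438  0.11144172] (np.float64(-113.14146829654274), np.float64(116.93342623139992)) [0.07384657 0.52366612 0.55083334] 2.95
```

View pics/wrist2.png

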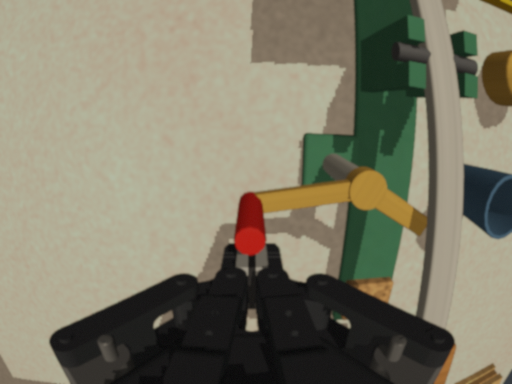

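The peg at (250,235) rides squarely on the fingers and the catch is swinging. I'll continue along the arc.

Emit:
{"method": "carry_out", "body": {
  "deltas": "1 8 -2 0 0;1 16 -2 0 0;1 23 -1 0 0;1 30 1 0 0;1 36 3 0 0;1 42 5 0 0;1 47 8 0 0;1 51 10 0 0;1 53 11 0 0;1 53 11 0 0;1 53 11 0 0"
}}

```text
clock: 4.1
tool_pos: [0.4963, -0.0218, 0.1113]
orientation: [0.734, 0.679, 0.0, -0.0]
force: [-0.2, -1.7, 0.7]
width: 0.0004
```

```bash
python3 - <<'E'
from h import *
s=bot.state();print(s["tool_pos"],press(s["tool_pos"]),s["force"],s["clock"])
cv2.imwrite(f"pics/wrist3.png",bot.grab_frame("wrist")[:,:,::-1])
E
```

```text
[ 0.49627468 -0.02180078  0.11133588] (np.float64(-60.94701460815631), np.float64(105.6200749109462)) [-0.18784584 -1.74497832  0.70249556] 4.1
```

View pics/wrist3.png

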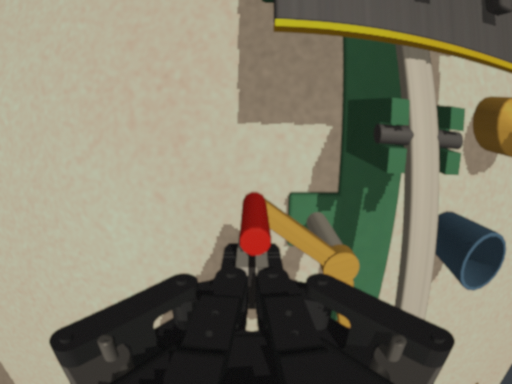

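The peg's at (256,240) against the fingers and the arm now slopes forward. I'll push a few mm more to feel the stop.

Emit:
{"method": "carry_out", "body": {
  "deltas": "1 2 1 0 0;1 4 2 0 0;1 4 2 0 0;1 4 2 0 0"
}}

```text
clock: 4.55
tool_pos: [0.4987, -0.0185, 0.1114]
orientation: [0.734, 0.679, -0.0, 0.0]
force: [-0.1, -2.6, 0.5]
width: -0.0001
```

```bash
python3 - <<'E'
from h import *
s=bot.state();print(s["tool_pos"],press(s["tool_pos"]),s["force"],s["clock"])
p,q=s["tool_pos"],s["orientation"]
cv2.imwrite(f"pics/wrist4.png",bot.grab_frame("wrist")[:,:,::-1])
cv2.imwrite(f"pics/top4.png",bot.grab_frame("top")[:,:,::-1])
E
```

```text
[ 0.4986728 -0.0185208  0.1113587] (np.float64(-57.49549264655948), np.float64(103.47655296796297)) [-0.09214863 -2.58919145  0.49418441] 4.55
```

View pics/wrist4.png

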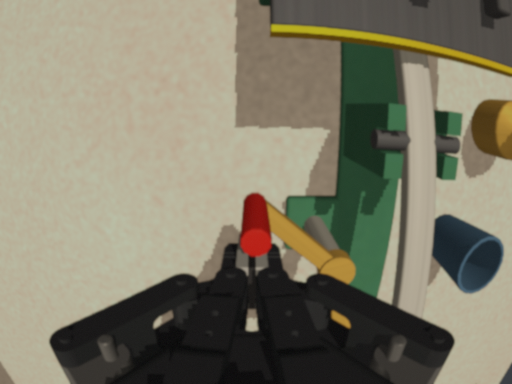

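Emit:
{"method": "carry_out", "body": {
  "deltas": "1 2 1 0 0;1 4 2 0 0;1 4 2 0 0;1 4 2 0 0"
}}

```text
clock: 5.05
tool_pos: [0.4988, -0.0183, 0.1113]
orientation: [0.735, 0.678, -0.004, 0.002]
force: [-4.8, -14.2, 5.0]
width: 0.0004
```

The force jumped to 15 N with no further motion, so the catch is at its stop. I'll back straight off and rise.

Emit:
{"method": "carry_out", "body": {
  "deltas": "1 -10 0 0 0;1 -35 0 0 0;1 -60 0 0 0;1 -60 0 -50 0;1 -60 0 -90 0;1 -60 0 -90 0;1 -60 0 -90 0"
}}

```text
clock: 5.75
tool_pos: [0.4972, -0.0737, 0.2025]
orientation: [0.734, 0.679, 0.002, 0.001]
force: [0.5, -0.5, -0.5]
width: -0.0001
```

```bash
python3 - <<'E'
from h import *
s=bot.state();p,q=s["tool_pos"],s["orientation"];print(p,press(p),q,s["force"],s["clock"])
cv2.imwrite("pics/wrist5.png",bot.grab_frame("wrist")[:,:,::-1])
E
```

```text
[ 0.49720951 -0.07374611  0.20250175] (np.float64(-112.67112629836546), np.float64(100.76608904861035)) [7.34305542e-01 6.78816804e-01 1.61426240e-03 7.15321140e-04] [ 0.45020318 -0.52342271 -0.54011016] 5.75
```

View pics/wrist5.png

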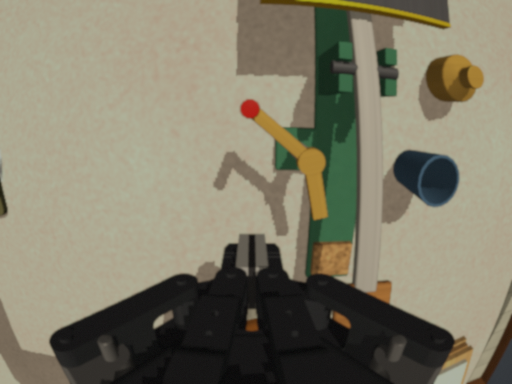

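```bash
python3 - <<'E'
from h import *
p=[.49720951,-.07374611,.20250175];q=[.734305542,.678816804,.00161426,.00071532]
a=press(wplane((250,108),.141,p,q));b=press(wplane((313,161),.095,p,q))
print(a,b,.65+np.arctan2(a[0]-b[0],a[1]-b[1]),np.hypot(a[0]-b[0],a[1]-b[1]))
R=Ro.from_quat(q).as_matrix()
d=R.T@(np.r_[world(-212,0),.160]-np.array(p));print(d*1e3)
E
```

```text
(np.float64(-39.968208171983555), np.float64(100.03317412455287)) (np.float64(-84.82682794333452), np.float64(45.63294200702923)) 1.3395640524226402 70.5101483634171
[-99.07920653 100.92193888  42.6905462 ]
```

The catch measures 1.34 rad with arm length 70.5 mm, so it's fully aside. I'll go over the paddle, staying high.

Emit:
{"method": "carry_out", "body": {
  "deltas": "1 -30 30 0 0;1 -65 65 0 0;1 -99 101 0 0;1 -99 101 0 0;1 -99 101 20 0;1 -99 101 35 0;1 -99 101 35 0;1 -99 101 35 0"
}}

```text
clock: 6.6
tool_pos: [0.5879, -0.1798, 0.1652]
orientation: [0.734, 0.679, -0.001, -0.001]
force: [-0.2, -0.9, 0.8]
width: 0.0001
```

```bash
python3 - <<'E'
from h import *
s=bot.state();p,q=s["tool_pos"],s["orientation"];print(p,press(p),q,s["force"],s["clock"])
a=bot.grab_frame("wrist")[:,:,::-1];b=bot.grab_frame("scene")[:,:,::-1]
cv2.imwrite("pics/w6.png",a);cv2.imwrite("pics/s6.png",cv2.resize(b[100:270,130:330],None,fx=3.5,fy=3.5))
E
```

```text
[ 0.58786332 -0.17983552  0.16520163] (np.float64(-211.60851736070506), np.float64(2.3654246722865344)) [ 7.34192917e-01  6.78939121e-01 -5.79623063e-04 -1.44715581e-03] [-0.18966951 -0.92566132  0.82026034] 6.6
```

View pics/w6.png

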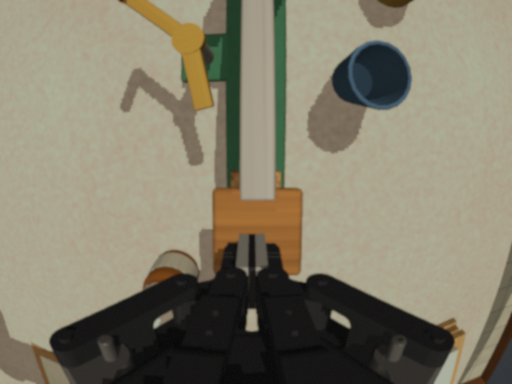

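View pics/s6.png

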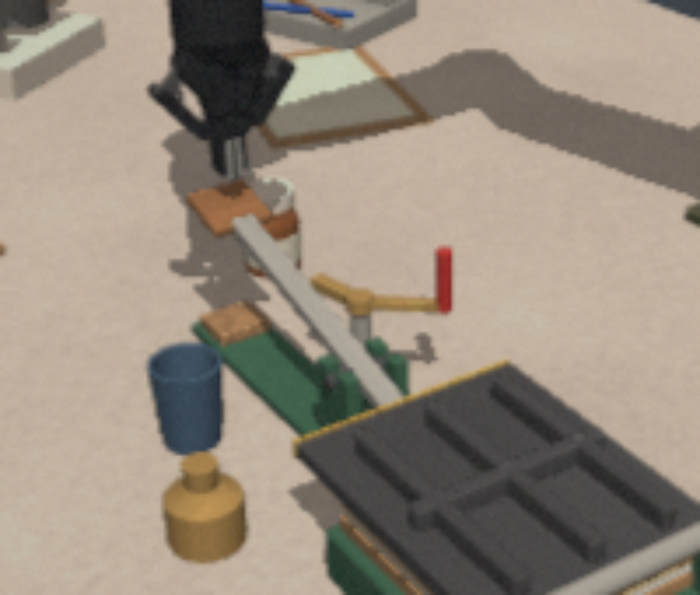

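The shut fingers stand over the middle of the paddle (paddle centre column 258, fingers 252) and the catch tongue is clear of the lever. I'll lower slowly until contact.

Emit:
{"method": "carry_out", "body": {
  "deltas": "1 0 2 4 0;1 0 3 8 0;1 0 3 12 0;1 0 3 15 0;1 0 3 18 0;1 0 3 21 0;1 0 3 24 0;1 0 3 27 0;1 -1 3 30 0;1 -1 3 33 0;1 -1 3 33 0"
}}

```text
clock: 7.8
tool_pos: [0.5922, -0.1829, 0.1339]
orientation: [0.735, 0.679, -0.0, 0.001]
force: [-2.2, -2.2, 5.9]
width: 0.0
```

Contact is made at about 6 N. I'll keep pressing along the arc.

Emit:
{"method": "carry_out", "body": {
  "deltas": "1 0 0 4 0;1 -1 0 8 0;1 -1 0 12 0;1 -2 0 16 0;1 -2 0 20 0;1 -3 0 24 0;1 -3 0 28 0;1 -4 0 32 0;1 -4 0 36 0;1 -4 0 40 0;1 -4 0 44 0;1 -4 0 48 0"
}}

```text
clock: 9.0
tool_pos: [0.5927, -0.1874, 0.0865]
orientation: [0.735, 0.679, -0.0, 0.002]
force: [-0.7, -3.2, 5.0]
width: -0.0005
```

```bash
python3 - <<'E'
from h import *
s=bot.state();p,q=s["tool_pos"],s["orientation"];print(p,press(p),s["force"],s["clock"])
a=bot.grab_frame("wrist")[:,:,::-1];b=bot.grab_frame("scene")[:,:,::-1]
cv2.imwrite("pics/w7.png",a);cv2.imwrite("pics/s7.png",cv2.resize(b[100:270,130:330],None,fx=3.5,fy=3.5))
E
```

```text
[ 0.59268698 -0.18739876  0.08646691] (np.float64(-218.7856326567514), np.float64(-3.0152710417723663)) [-0.65851335 -3.20608275  5.00961489] 9.0
```

View pics/w7.png

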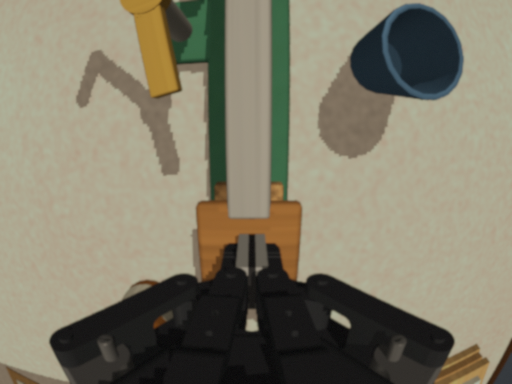

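View pics/s7.png

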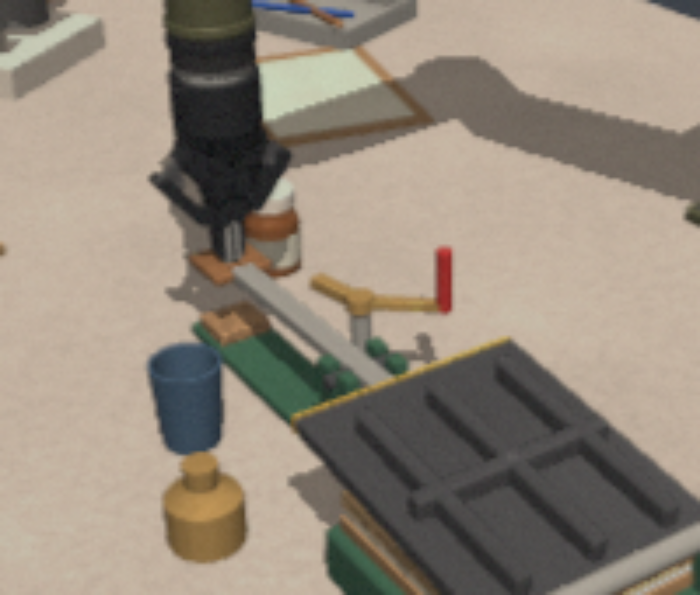

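The lever is half down and the platen is rising, with 5 N steady and the jar clear of the gripper. Continuing to the buffer.

Emit:
{"method": "carry_out", "body": {
  "deltas": "1 0 0 4 0;1 0 0 8 0;1 0 0 12 0;1 0 0 16 0;1 1 0 20 0;1 1 0 24 0;1 1 0 28 0;1 2 0 32 0;1 2 0 35 0;1 2 0 38 0;1 3 0 40 0;1 3 0 42 0"
}}

```text
clock: 10.3
tool_pos: [0.5929, -0.1836, 0.0444]
orientation: [0.734, 0.679, 0.0, 0.001]
force: [-0.5, -1.1, 5.9]
width: -0.0001
```

Emit:
{"method": "carry_out", "body": {
  "deltas": "1 0 0 1 0;1 0 0 2 0;1 0 0 3 0;1 0 0 4 0;1 0 0 5 0;1 0 0 6 0;1 0 0 6 0;1 0 0 6 0"
}}

```text
clock: 11.1
tool_pos: [0.5931, -0.1832, 0.0416]
orientation: [0.734, 0.679, 0.001, 0.002]
force: [-5.9, -1.0, 23.7]
width: -0.0001
```

The force rose to 24 N with motion stopped at z 41.6 mm, so the paddle is on the buffer. I'll let it settle and look.

Emit:
{"method": "carry_out", "body": {
  "deltas": "1 0 0 0 0;1 0 0 0 0;1 0 0 0 0;1 0 0 0 0;1 0 0 0 0;1 0 0 0 0"
}}

```text
clock: 11.7
tool_pos: [0.5932, -0.1832, 0.0416]
orientation: [0.734, 0.679, 0.001, 0.002]
force: [-5.2, -0.1, 23.6]
width: -0.0
```

```bash
python3 - <<'E'
from h import *
s=bot.state();p,q=s["tool_pos"],s["orientation"];print(p,press(p),s["force"],s["clock"])
a=bot.grab_frame("wrist")[:,:,::-1];b=bot.grab_frame("scene")[:,:,::-1];c=bot.grab_frame("top")[:,:,::-1]
cv2.imwrite("pics/t8.png",cv2.resize(c[120:250,240:410],None,fx=4.5,fy=4.5))
cv2.imwrite("pics/w8.png",a);cv2.imwrite("pics/s8.png",cv2.resize(b[135:265,150:300],None,fx=4.5,fy=4.5))
E
```

```text
[ 0.59315559 -0.18320169  0.04157433] (np.float64(-214.56536255074238), np.float64(-3.1656419873045976)) [-5.16543195 -0.07888855 23.59361166] 11.7
```

View pics/w8.png

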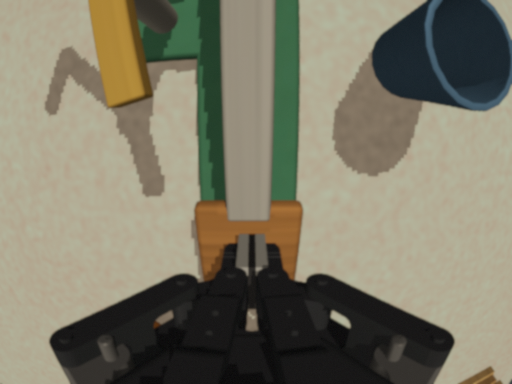

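View pics/s8.png

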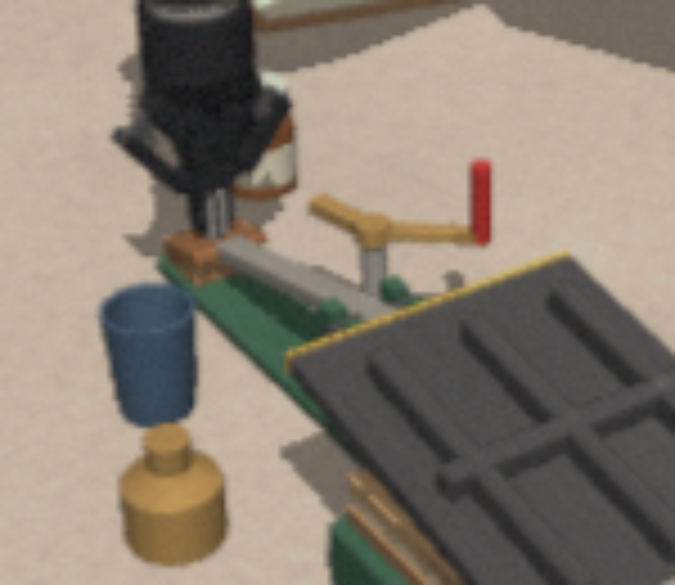

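View pics/t8.png

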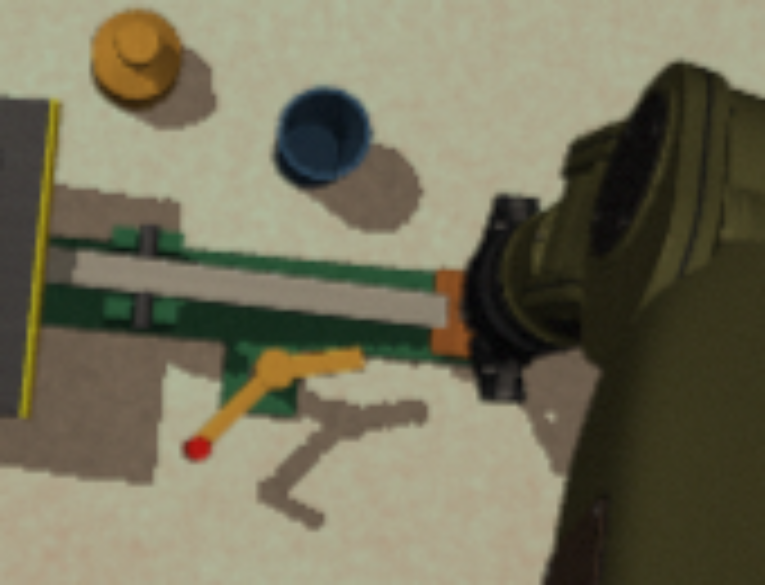

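The paddle sits on the cork, the platen stands open, the pin is still at (147,240)/(143,310) in the notches, and the catch is aside. As a last check I'll measure the lip height.

```bash
python3 - <<'E'
from h import *
for t,s in [((59,100),(288,355)),((27,416),(567,254))]:
    print(tri(tz(*t),sz(*s)))
a=press(plane("top",tz(198,446),.141));b=press(plane("top",tz(275,369),.095))
print(a,b,.65+np.arctan2(a[0]-b[0],a[1]-b[1]))
E
```

```text
(array([0.70735336, 0.08473742, 0.12778095]), [np.float64(0.40011417441975344), np.float64(0.335910688922251)])
(array([0.51901303, 0.10030896, 0.12723957]), [np.float64(0.13213646659018558), np.float64(0.10061569500603798)])
(np.float64(-38.582977326367114), np.float64(100.6199261422118)) (np.float64(-84.50779705402562), np.float64(48.991826797566205)) 1.3770011920222949
```

The lip rose 40 mm over a 238 mm platen, which is about 0.17 rad. Handing in.

```bash
python3 - <<'E'
from h import *
print(bot.sign_off()); s=bot.state();print(s["tool_pos"],s["force"],s["clock"])
E
```

```text
the job is handed in; nothing more can be done
None
the job is handed in; nothing more can be done
```

The press is open and handed in, with the shut fingers holding the paddle down on its cork buffer. I pushed the red peg until the catch hit its stop, then pressed the paddle down slowly over about 3.5 s.

Last checks before handing in, at 11.7 s on the clock:
- **Catch:** measured at 1.34 rad in the wrist view and 1.38 rad in the top view. The second is a little over the 1.35 stop, within measuring error.
- **Platen:** the lip rose about 40 mm, which works out to about 0.17 rad.
- **Fingers:** a steady 23.6 N at the wrist, with a sideways part of about 5 N. The TCP rests at z 41.6 mm, against the stated 39 mm for the paddle face when down.
- **Pin:** seated in the notches, judged by eye in the pictures only.
- **Jar, weight and cup:** the weight and cup look unmoved in the last pictures. The jar was partly hidden by the gripper but looked upright and in place.

No check failed. I ran no measurement after handing in, and the sign-off gives no verdict.

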